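# Clamp the disc and feed the polishing pad down with the coarse ring

## Robot

A 6-joint arm with a two-finger parallel gripper is mounted at the origin on the work surface. World frame = base frame: x ahead of the robot, y to its left, z up, the work surface at z = 0. Lengths are in m, angles in degrees, forces in N, time in s.
With the tool pointing down it reaches from about 0.4 to 0.825 m from the base axis. Payload 7 kg.
Tool frame: the origin (TCP) lies between the finger pads; the fingertips stand 19 mm ahead of it and the grasp point (between the pads) is the TCP; z points along the fingers, y is the line along which they close (so a half turn about z gives the same grasp; the last joint's range is limited). The gripper opens to 88 mm and grips with 3 to 60 N. Pads are 19 mm wide; open, the fingers measure 130 mm over their backs; the gripper's body (78 mm by 193 mm) begins 47 mm behind the grasp point.
Start: joints at [-52.133, 20.546, 0.682, 0, -70.136, -16.507], TCP at [0.246, -0.629, 0.246] pointing down, gripper open.
Joint ranges: [-176.03, 176.03], [-82.01, 121.73], [-58.28, 71.71], [-173.87, 95.51], [-174.79, -0.11], [-173.66, 173.66]. Speed limits (degrees/s): [136.94, 136.94, 172.46, 180, 180, 180].

## Interface

Orientations are given as [roll, pitch, yaw] about the fixed x, y, z axes, in that order (R = Rz(yaw) Ry(pitch) Rx(roll)).
In Python, from plant import r gives the robot as it stands. The module is installed in compiled form; this text tells all that it offers.
- The arm moves only by the shell command python3 -m pendant 'ROWS' [OPENING] [FORCE]. ROWS is JSON, a list of rows, each a list of 6 numbers: the shift along the tool's x, y, z in mm, then the turn, a rotation vector about the tool's x, y, z in rad. In form: [[tx, ty, tz, wx, wy, wz], ...]. A call has 1 to 20 rows; each row is the pose to reach, as a shift and turn from the pose commanded when the call began, along the tool's axes at that moment; what a row does not reach only later rows make up. A row lasts 1/8 s, in which the tool goes at most 62.5 mm and 10.7 degrees, less where a joint would pass 70% of its speed; a pose out of reach is approached as far as the arm can. A call with a gripper value outside its range is refused whole. OPENING is the finger opening in mm, from 0 to 87.6, set as the call begins (- or left out, the last holds). The fingers move at their own pace and stop on an object; FORCE is the grip in N (left out, the last holds). Time passes only in rows, so rows that repeat a pose let the fingers close. It gives the time, the measured TCP pose, the force, the opening and the grip force at its end, in the units of the state.
- r.get_state(): the state, without advancing time (a new reading comes with each control period).
- r.capture(name): name is "scene" or "top"; returns the picture (420x560x3 uint8, red, green, blue); there is no depth.
- r.camera_params(name): a dict with "mtx" (3x3 intrinsics, pixels), "rvec" (rotation vector, rad) and "tvec" (3), from world to camera coordinates, as OpenCV has them. Camera axes: x right, y down, z forward; pixel columns grow to the right and rows downward; lengths in m; the calibration is good to about 2 mm. A picture is of the moment at which its call begins. camera_params takes no time and is no camera call.
- r.close_job(): hands the job in; it is judged then, once.
The state is a dict: "time_s": time; "joints": joint angles; "qd": joint speeds; "joint_torque": joint torques, N m; "tcp_pos": TCP position; "eef_rot": TCP orientation; "contact_force": force on the tool from outside, world axes, zero at the start; "moment": the same for the moment, N m; "gripper_width": finger opening in m; "gripper_force": force on a finger pad.
Only numpy, scipy, OpenCV 4.12 (cv2) and the standard library are available. Lean on these libraries where they do the work, as an engineer would, in place of code of your own. Each camera call takes 0.05 s, during which the arm holds its last target. There are 200 camera calls.

## Task

Get the disc resurfacer ready to run: set the steel clamp cap gently down over the spindle pin (not dropped) so that it sits fully home on the disc, then turn the coarse feed ring (the wide outer one of the two concentric controls on the mast) until the polishing pad bears on the disc with about 12 newtons, going by feel because the felt is worn by an unknown amount. Leave the small fine knob on top as it is set, never press the pad on the disc with 24 newtons or more, and do not push the other things on the table about.

Things in the scene. Friction and masses are not known exactly. Their poses are not given: they have to be found in the camera images.
- machine: Disc resurfacer, fixed: blue chassis, grey deck, 170 x 270 x 50 mm (own x, y, z), origin at the centre of its underside. On its own y axis: at y = -55 mm the white platter in a white splash rim (144 mm across, top 64 mm above the table); at y = +55 mm the mast, a 40 mm column with the feed controls on top. A grey arm reaches from the mast over the platter and carries the pad.
- seat (a point): The point on the spindle axis at the level of the disc's upper face (59.5 mm above the table), z up. The steel spindle pin rises from here: 10 mm thick, 18 mm tall, its upper 6 mm tapered to 4 mm.
- disc: The disc to be polished, bright silver, 120 mm across, 1.5 mm thick, with a 17 mm hole, lying on the platter; loose. Origin at the centre of its underside.
- cap: Clamp cap, loose, upright on the table: steel, 150 g, 45 mm tall; a flange 38 mm across, 6 mm thick, and a knurled stem 22 mm across. Origin at the centre of its underside, z up. Hole from below, 24 mm deep, 17 mm wide in the flange, 13 mm above: it goes over the spindle pin. At the spindle hold it with the fingers across the line spindle-mast, clear of arm and pad.
- coarse_grip (a point): Centre of the coarse feed ring, half way up it, on the common vertical axis of the two controls (180 to 182 mm above the table). The ring is black, knurled, 56 mm across, 20 mm tall; for 30 mm below it there is only the 48 mm wide collar and the 40 mm mast. The fine knob stands on top of it.
- coarse (a joint): Coarse ring's angle, 0 to 2.8 rad, growing clockwise from above; starts at 0 to 0.7. 1 rad lowers arm and pad 15 mm. About 0.3 N m of friction; stays where left. The pad's foam yields 1 mm per 3 N, so past first touch 1 rad adds about 45 N, and 12 N (0.27 rad past touch) adds 0.18 N m to the turning torque; held still, the hand feels about 0.1 N m of it. 1.0 to 2.4 rad of turning is needed; the first 0.7 is free.
- fine (a joint): Angle of the fine feed knob, rad, 0 to 6.2, clockwise from above. Black, 26 mm across, 18 mm tall, on top of the coarse ring, up to 210 mm above the table. It turns very lightly (0.03 N m), moves the ring, arm and pad only 0.4 mm per rad, does not turn with the coarse ring and must keep its setting.
- fine_mark (a point): The outer end of the white line on top of the fine knob, 12 mm from the axis: it moves when that knob is turned.
- chuck: Steel chuck, 29 mm across, under the arm's free end, 45 mm from the spindle axis towards the mast; arm and stem reach up to 76 mm above the disc. Below it the pad: 8 mm of black foam, then grey felt 26 mm across. Origin on its axis at its underside, where the foam begins. The felt's lower face, unpressed, lies 11 to 21 mm below the origin, by its wear, which nobody has measured.
- jar: A white jar of paste, 46 mm across, 40 mm tall, loose. Origin at the centre of its underside.
- spare_pad: A spare pad, loose: grey felt and black foam 52 mm across with a thin steel stud on top, 45 mm tall. Origin at the centre of its underside.
- spray: A clear spray bottle, 52 mm across, 168 mm tall, loose. Origin at the centre of its underside.
- case_a: A disc case lying flat, 142 x 125 x 10 mm, loose. Origin at the centre of its underside.
- case_b: Another disc case lying flat, 142 x 125 x 10 mm, loose. Origin at the centre of its underside.
- brush: A brush lying on the table, 170 mm long, loose. Origin near its middle, x along it.
Mind the look-alikes: they are no part of the job. Leave any blue, green or red look-alike of the cap alone.

How it is judged:
By the outcome, as a careful person would: the job done as asked, in the order asked, and still so for the second after the job is handed in, with the robot touching nothing.
It also fails if it takes over 72 s, if anything falls off the work surface, if the arm or the gripper's body presses on something with over 40 N, if the wrist force passes 120 N, or if a joint passes its speed limit or range.

## Working session

There is one attempt and no reset: what is moved stays moved. The work goes in short steps, Python scripts to look and compute and a shell command to move; the robot and the scene stay as the last step left them, time stands still between calls to the robot, and variables do not carry over. Pictures are saved under pics/ and viewed, at most 10 in all, crops included, and the job is handed in when it is done.

```bash
mkdir -p pics
python3 - <<'E'
from plant import r
import cv2,numpy as np
for n in("scene","top"):
    im=r.capture(n); cv2.imwrite(f"pics/{n}0.png",im[:,:,::-1])
    p=r.camera_params(n); R=cv2.Rodrigues(np.array(p["rvec"]))[0]
    print(n,np.round(p["mtx"],1).tolist(),"C",-R.T@np.array(p["tvec"]).ravel(),"fwd",R[2])
print(r.get_state())
E
```

```text
scene [[452.7, 0.0, 276.7], [0.0, 452.7, 215.5], [0.0, 0.0, 1.0]] C [ 1.33186251 -0.17863797  0.98983118] fwd [-0.70751598  0.13318852 -0.6940331 ]
top [[538.5, 0.0, 276.6], [0.0, 538.5, 207.5], [0.0, 0.0, 1.0]] C [ 0.1649736  -0.0091347   1.80838006] fwd [ 0.1918111  -0.00425981 -0.98142262]
{'time_s': 0.1, 'joints': array([-5.21320988e+01,  2.05873643e+01,  6.39018032e-01, -1.60721096e-02,
       -7.01362288e+01, -1.65066146e+01]), 'qd': array([ 0.1473301 , -0.06662666,  0.12773151,  0.08242715, -0.01851819,
       -0.05024158]), 'joint_torque': array([-2.97423867e-03, -5.84162807e+01,  2.93750632e+01,  7.01554433e+00,
        1.01627066e-02, -7.85682209e-05]), 'tcp_pos': array([ 0.24568367, -0.62826299,  0.24472118]), 'eef_rot': array([ 1.79914617e+02, -9.54500508e-03, -1.58644179e+02]), 'contact_force': array([ 0.13374238, -0.61856713,  0.41036266]), 'moment': array([ 0.03007323, -0.00835675, -0.02546916]), 'gripper_force': 0.0, 'gripper_width': 0.08762328013484758}
```

View pics/scene0.png

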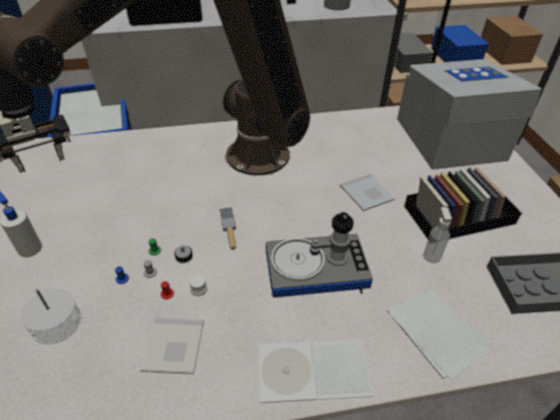

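View pics/top0.png

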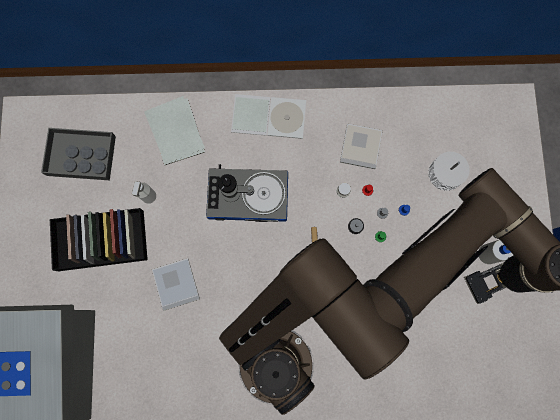

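The scene view shows the steel cap at about (149,268), between the blue, green and red look-alikes. The machine is at about (317,262), with the platter to its left and the mast on the right. In the top view the cap is at (383,213), the spindle at (263,193) and the fine knob at (228,183).

```bash
cat > h.py <<'E'
from plant import r
import cv2,numpy as np
def cam(n):
    p=r.camera_params(n); K=np.array(p["mtx"]);R=cv2.Rodrigues(np.array(p["rvec"]))[0];t=np.array(p["tvec"]).ravel()
    return K,R,t
def ray(n,uv):
    K,R,t=cam(n); d=R.T@np.linalg.solve(K,[uv[0],uv[1],1]); return -R.T@t,d/np.linalg.norm(d)
def plane(n,uv,z):
    c,d=ray(n,uv); return c+d*(z-c[2])/d[2]
def tri(a,b):
    (c1,d1),(c2,d2)=ray("top",a),ray("scene",b)
    s=np.linalg.lstsq(np.c_[d1,-d2],c2-c1,rcond=None)[0]
    p,q=c1+s[0]*d1,c2+s[1]*d2; return (p+q)/2,np.linalg.norm(p-q)
def proj(n,P):
    K,R,t=cam(n); x=K@(R@np.array(P)+t); return x[:2]/x[2]
def crop(im,x,y,w,h,f): return cv2.resize(im[y:y+h,x:x+w],None,fx=f,fy=f,interpolation=cv2.INTER_CUBIC)
E
python3 - <<'E'
from h import *
t=cv2.imread("pics/top0.png");s=cv2.imread("pics/scene0.png")
a=np.hstack([crop(t,200,160,100,75,4),crop(t,340,170,100,75,4)])
b=np.hstack([crop(s,260,205,120,90,10/3),crop(s,100,225,120,90,10/3)])
cv2.imwrite("pics/m0.png",np.vstack([a,b]))
E
```

```text
(no output)
```

View pics/m0.png

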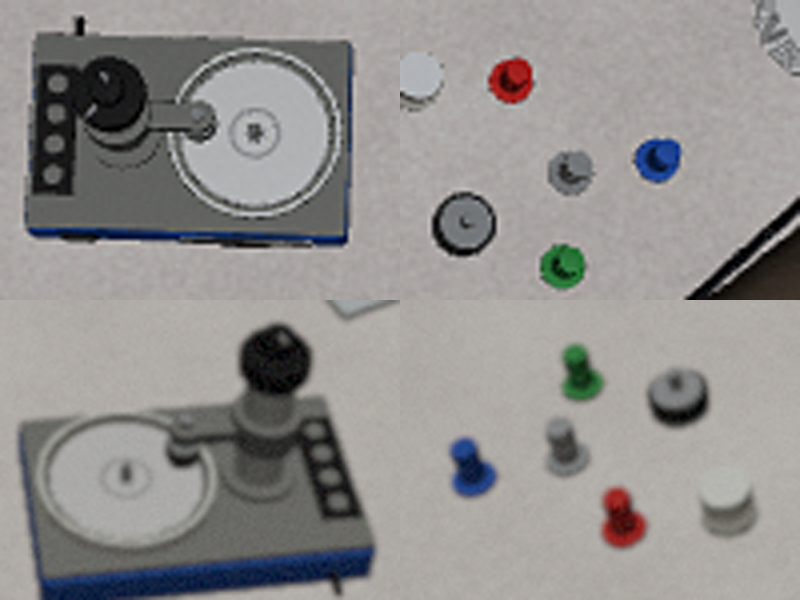

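The crops show the cap flange at top-view pixel (382.5,213), the rim centre at about (264,193) and the control ring at about (228,183). I'll fit these properly next.

```bash
cat > m.py <<'E'
from h import *
def blobs(mask):
    n,l,st,c=cv2.connectedComponentsWithStats(mask.astype(np.uint8)); return l,st,c
def big(mask,pt):
    l,st,c=blobs(mask); d=np.hypot(*(c[1:]-pt).T); k=[i+1 for i in np.argsort(d) if st[i+1,4]>40][0]
    return max(cv2.findContours((l==k).astype(np.uint8),cv2.RETR_EXTERNAL,cv2.CHAIN_APPROX_NONE)[0],key=len)
def plcont(n,c,z): return np.array([plane(n,p,z)[:2] for p in c.reshape(-1,2)])
def circ(P):
    A=np.c_[2*P,np.ones(len(P))]; s=np.linalg.lstsq(A,(P**2).sum(1),rcond=None)[0]; return s[:2]*1e3,1e3*np.sqrt(s[2]+s[:2]@s[:2])
def robcirc(P):
    c,R=circ(P)
    for _ in range(8):
        e=abs(np.hypot(*(P*1e3-c).T)-R); c,R=circ(P[e<max(1.5,np.median(e)*1.5)])
    return np.round(c,1),round(float(R),1)
E
python3 - <<'E'
from m import *
I={n:cv2.imread(f"pics/{n}0.png") for n in("top","scene")}
for n,sp,cp,rg in(("top",(264,193),(382.5,213),(228,183)),("scene",(298,260),(150,268),(343,222))):
    g=cv2.GaussianBlur(I[n],(3,3),0).astype(int); v=g.max(2); 
    # rim: bright region about the spindle
    c=big(v>150,sp) if 0 else None
    l,st,ce=blobs(v>145); k=l[int(sp[1])-8 if n=="top" else int(sp[1])+8,int(sp[0])+ (8 if n=="top" else -12)]
    cc=max(cv2.findContours((l==k).astype(np.uint8),cv2.RETR_EXTERNAL,cv2.CHAIN_APPROX_NONE)[0],key=len)
    print(n,"rim",st[k],robcirc(plcont(n,cc,.064)))
    c=big(v<152,cp); print("cap",cv2.boundingRect(c),robcirc(plcont(n,c,.006)),np.round(plcont(n,c,.006).mean(0)*1e3,1))
    c=big(v<55,rg); print("ring",cv2.boundingRect(c),cv2.minEnclosingCircle(c)[0],robcirc(plcont(n,c,.181)))
    if n=="top":
        m=np.zeros(v.shape,bool); m[160:230,200:300]=(v<150)[160:230,200:300]
        c=big(m,(248,195)); P=plcont(n,c,.05)*1e3; print("deck",cv2.minAreaRect(P.astype(np.float32)))
E
```

```text
top rim [246 176  36  35 911] (array([556.5,  25.5]), 58.6)
cap (377, 208, 12, 11) (array([ 489.4, -376.3]), 19.0) [ 489.7 -376.6]
ring (208, 174, 29, 35) (219.5, 191.0) (array([546.6, 150.7]), 46.3)
deck ((560.1490478515625, 79.75382995605469), (274.9766845703125, 192.60736083984375), 85.65361785888672)
scene rim [ 275  242   45   36 1179] (array([563.8,  22.6]), 60.1)
cap (143, 260, 14, 19) (array([ 478. , -378.1]), 29.6) [ 480.5 -378.3]
ring (333, 213, 20, 21) (341.9111633300781, 223.38832092285156) (array([564.4, 134.2]), 31.8)
```

```bash
cat > go.py <<'E'
import sys,numpy as np
from plant import r
from scipy.spatial.transform import Rotation as T
s=r.get_state(); x,y,z,yaw=map(float,sys.argv[1:5])
R0=T.from_euler("xyz",s["eef_rot"],degrees=True); R1=T.from_euler("xyz",[180,0,yaw],degrees=True)
print(np.round(R0.inv().apply(np.array([x,y,z])-s["tcp_pos"]*1e3),1),np.round((R0.inv()*R1).as_rotvec(),4))
E
python3 go.py 489.5 -377 120 -94.35
python3 - <<'E'
from m import *
print("ring top est",np.round(plane("top",(228.3,183.5),.181)*1e3,1))
print("pin tri",tri((263.75,192.75),(260+126*.3,205+470*.3-90)))
t=cv2.imread("pics/top0.png").max(2).astype(int); s=cv2.imread("pics/scene0.png").max(2).astype(int)
print(t[187:199,257:271]); print(s[249:268,290:306])
for m in((566.4,134.2),(564.5,134.2)): print(proj("top",(m[0]/1e3,m[1]/1e3,.181)),proj("scene",(m[0]/1e3,m[1]/1e3,.181)))
E
```

```text
[-318.6  145.   124.9] [ 1.4000e-03  7.0000e-04 -1.1221e+00]
ring top est [562.9 131.7 181. ]
pin tri (array([0.55609084, 0.02528837, 0.06812484]), np.float64(0.0018404826085605308))
[[176 178 182 159 160 136 135 134 146 156 179 179 177 176]
 [178 179 159 139 160 147 182 170 170 150 137 168 181 178]
 [180 163 138 169 182 181 182 180 179 178 160 136 178 180]
 [181 139 171 178 180 183 177 173 182 182 183 162 159 176]
 [157 148 177 181 167  77  84  75 169 182 183 141 138 179]
 [147 158 180 181 180  89 100  72 138 162 180 183 140 169]
 [148 157 181 180 152 101  73  57  86 177 181 182 140 171]
 [162 159 181 181 188 102  73  93 170 161 179 181 140 169]
 [162 138 179 181 183 145 155 100 184 181 180 162 151 179]
 [182 139 159 180 182 182 183 183 181 182 181 140 169 179]
 [180 171 138 158 179 181 182 180 181 171 140 156 182 179]
 [177 181 173 150 138 146 161 159 147 138 159 180 181 179]]
[[173 167 171 169 172 170 173 170 174 173 169 170 168 173 170 171]
 [171 169 170 172 174 170 172 171 171 172 172 170 173 171 170 172]
 [170 171 169 168 166 170 169 164 169 169 171 172 168 168 170 170]
 [169 1
[... 477 characters left out ...]
71 171 159 136 116 119 142 159 171 172 166 158 157]
 [156 153 159 170 172 168 153 144 148 151 168 172 167 161 152 159]
 [164 158 154 163 171 170 166 168 165 165 169 168 160 153 157 164]
 [166 158 154 156 158 162 165 167 167 164 161 160 151 156 167 165]
 [170 169 163 163 158 153 158 159 163 157 156 155 160 163 170 171]
 [171 171 171 167 165 160 158 157 157 158 156 162 167 168 172 171]
 [173 170 173 169 171 171 164 169 171 169 170 170 170 172 174 171]
 [173 171 171 171 170 174 171 172 174 172 173 172 172 171 171 171]
 [170 173 171 172 173 173 168 173 173 172 171 170 170 170 169 173]]
[227.47500452 182.42677584] [342.16934348 224.06157758]
[227.48041799 183.02120906] [341.95865067 223.53829882]
```

```bash
python3 -m pendant '[[-53,24,0,0,0,-0.17],[-106,48,10,0,0,-0.35],[-159,72,30,0,0,-0.53],[-212,97,60,0,0,-0.71],[-265,121,90,0,0,-0.89],[-318.6,145,125,0.001,0.001,-1.07],[-318.6,145,125,0.001,0.001,-1.122],[-318.6,145,125,0.001,0.001,-1.122],[-318.6,145,125,0.001,0.001,-1.122]]' 54; python3 go.py 489.5 -377 35 -94.35
python3 - <<'E'
from m import *
cv2.imwrite("pics/t1.png",r.capture("top")[:,:,::-1]);cv2.imwrite("pics/s1.png",r.capture("scene")[:,:,::-1])
t=cv2.imread("pics/t1.png");s=cv2.imread("pics/s1.png")
cv2.imwrite("pics/m1.png",np.hstack([crop(t,340,170,100,100,4),crop(s,100,210,100,100,4)]))
print(plane("top",(263.4,192.6),.0685),plane("scene",(297.6,256.5),.0685))
E
```

```text
time_s: 1.23
tcp_pos: [0.4894, -0.3785, 0.1213]
eef_rot: [-179.9, -0.1, -94.5]
contact_force: [-0.6, -0.3, 0.1]
gripper_width: 0.0539
gripper_force: 0.0
[-1.6  0.1 86.3] [-0.0011 -0.0017 -0.0024]
[0.55636148 0.02552488 0.0685    ] [0.55816808 0.02521729 0.0685    ]
```

View pics/m1.png

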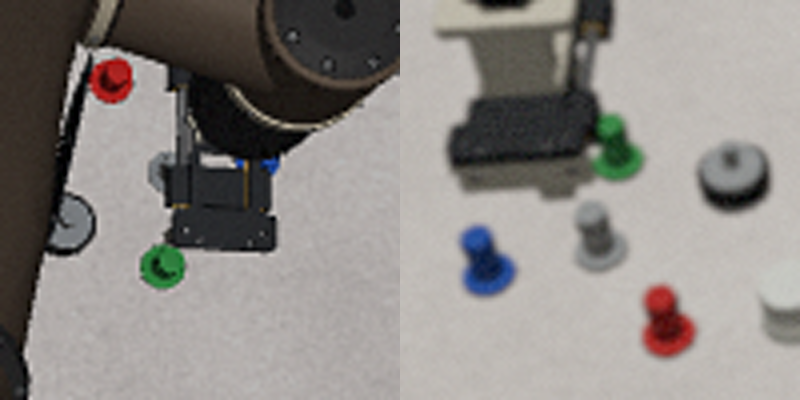

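Run:
```python
from m import *
for z in(.102,.121,.168,.2): print(z,proj("scene",(.4894,-.3785,z)),proj("top",(.4894,-.3785,z)))
print(r.get_state()["joints"])
s=cv2.imread("pics/s1.png");t=cv2.imread("pics/t1.png")
cv2.imwrite("pics/m2.png",np.hstack([crop(t,310,120,200,200,2),crop(s,40,120,200,200,2)]))
```

```text
0.102 [141.84656575 248.63425714] [388.7006139  207.32625933]
0.121 [140.38161208 243.72603148] [389.91171995 206.18324237]
0.168 [136.61214689 231.09669976] [393.02355746 203.24635421]
0.2 [133.91979528 222.0761624 ] [395.24227813 201.15237133]
[-19.63649964  21.17380451 -15.90289936   0.09461767 -52.80735805
  15.07771976]
```

View pics/m2.png

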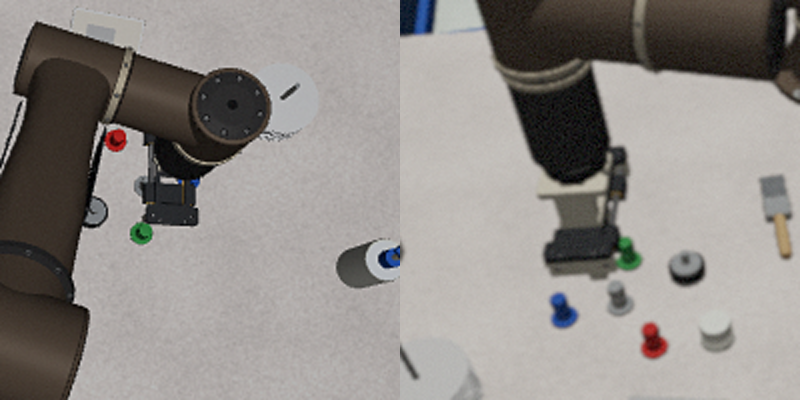

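The gripper's front bar appears at scene (132,242), which agrees with the projected body. The cap sits below it at (149,268) and the look-alikes are clear, so I'll descend and grip.

```bash
python3 -m pendant '[[-1.6,0,30,0,0,0],[-1.6,0,60,0,0,0],[-1.6,0,78,0,0,0],[-1.6,0,86,0,0,0],[-1.6,0,86,0,0,0],[-1.6,0,86,0,0,0]]' && python3 -m pendant '[[0,0,0,0,0,0],[0,0,0,0,0,0],[0,0,0,0,0,0],[0,0,0,0,0,0],[0,0,0,0,0,0],[0,0,0,0,0,0]]' 10 25
```

```text
time_s: 2.08
tcp_pos: [0.4905, -0.3764, 0.0356]
eef_rot: [-179.9, -0.1, -94.3]
contact_force: [-0.7, 0.5, 0.5]
gripper_width: 0.0538
gripper_force: 0.0
time_s: 2.82
tcp_pos: [0.4898, -0.376, 0.0346]
eef_rot: [-180.0, -0.1, -94.4]
contact_force: [0.1, 0.2, 2.0]
gripper_width: 0.0216
gripper_force: 25.0
```

```bash
python3 -m pendant '[[0,0,-20,0,0,0],[0,0,-60,0,0,0],[0,0,-100,0,0,0],[0,0,-120,0,0,0],[0,0,-120,0,0,0]]'; python3 go.py 557 25.4 152 -94.35
```

```text
time_s: 3.45
tcp_pos: [0.4906, -0.3762, 0.1559]
eef_rot: [-179.8, -0.1, -94.4]
contact_force: [-0.7, -0.8, -1.7]
gripper_width: 0.0215
gripper_force: 25.0
[-405.5  -35.7    3.2] [-0.0033 -0.0021 -0.0001]
```

```bash
python3 -m pendant '[[-40,-4,0,0,0,0],[-90,-8,0,0,0,0],[-140,-12,0,0,0,0],[-190,-17,0,0,0,0],[-240,-21,0,0,0,0],[-290,-26,0,0,0,0],[-340,-30,0,0,0,0],[-380,-34,2,0,0,0],[-400,-35,3,-0.002,-0.002,0],[-405.5,-35.7,3,-0.003,-0.002,0],[-405.5,-35.7,3,-0.003,-0.002,0],[-405.5,-35.7,3,-0.003,-0.002,0],[-405.5,-35.7,3,-0.003,-0.002,0],[-405.5,-35.7,3,-0.003,-0.002,0]]'
python3 - <<'E'
from m import *
cv2.imwrite("pics/t2.png",r.capture("top")[:,:,::-1]);cv2.imwrite("pics/s2.png",r.capture("scene")[:,:,::-1])
s=cv2.imread("pics/s2.png");t=cv2.imread("pics/t2.png")
cv2.imwrite("pics/m3.png",np.hstack([crop(t,200,150,100,100,4),crop(s,260,200,100,100,4)]))
p=r.get_state()["tcp_pos"]; print(p, proj("scene",p),proj("scene",p-[0,0,.035]),proj("scene",p-[0,0,.029]))
E
```

```text
time_s: 5.2
tcp_pos: [0.5562, 0.0252, 0.1511]
eef_rot: [179.9, 0.0, -94.4]
contact_force: [0.3, 0.7, -1.8]
gripper_width: 0.0217
gripper_force: 25.0
[0.55622505 0.02540184 0.15114548] [298.77343978 234.69688638] [298.22535848 243.9491139 ] [298.31771017 242.39011378]
```

View pics/m3.png

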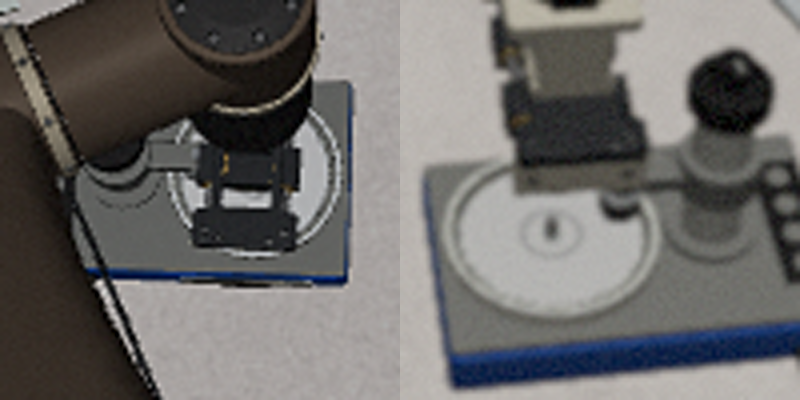

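The front bar hides the cap itself, but the TCP projects to scene column 298, level with the pin at 297.6. I'll lower in stages and watch the force.

```bash
python3 -m pendant '[[0,0.5,18,0,0,0],[0,0.5,32,0,0,0],[0,0.5,38,0,0,0],[0,0.5,42,0,0,0],[0,0.5,44,0,0,0],[0,0.5,44,0,0,0]]'; python3 -m pendant '[[0,0,2,0,0,0],[0,0,4,0,0,0],[0,0,4,0,0,0]]'
```

```text
time_s: 6.05
tcp_pos: [0.5557, 0.0258, 0.1072]
eef_rot: [179.9, 0.0, -94.4]
contact_force: [0.2, -0.7, -1.7]
gripper_width: 0.0218
gripper_force: 25.0
time_s: 6.42
tcp_pos: [0.5555, 0.0258, 0.1029]
eef_rot: [179.8, 0.0, -94.4]
contact_force: [0.4, 1.9, -1.7]
gripper_width: 0.0216
gripper_force: 25.0
```

```bash
python3 -m pendant '[[0,-0.7,0,0,0,0],[0,-1.3,0,0,0,0],[0,-1.3,0,0,0,0]]'; python3 -m pendant '[[0,0,1.5,0,0,0],[0,0,3,0,0,0],[0,0,3,0,0,0]]'
```

```text
time_s: 6.8
tcp_pos: [0.557, 0.0257, 0.1031]
eef_rot: [179.8, 0.0, -94.4]
contact_force: [0.1, 0.3, -1.7]
gripper_width: 0.0209
gripper_force: 25.0
time_s: 7.18
tcp_pos: [0.5567, 0.0257, 0.0998]
eef_rot: [179.8, 0.0, -94.4]
contact_force: [-0.6, -0.5, -1.5]
gripper_width: 0.0217
gripper_force: 25.0
```

```bash
python3 -m pendant '[[0,0,1.5,0,0,0],[0,0,3,0,0,0],[0,0,3,0,0,0]]'; python3 -m pendant '[[0,0,1,0,0,0],[0,0,2,0,0,0],[0,0,2,0,0,0]]'
```

```text
time_s: 7.55
tcp_pos: [0.5568, 0.0257, 0.0969]
eef_rot: [179.8, 0.0, -94.4]
contact_force: [-0.3, 0.9, -2.2]
gripper_width: 0.0213
gripper_force: 25.0
time_s: 7.92
tcp_pos: [0.5568, 0.0257, 0.0949]
eef_rot: [179.8, 0.0, -94.4]
contact_force: [0.7, -0.5, -2.3]
gripper_width: 0.0213
gripper_force: 25.0
```

```bash
python3 -m pendant '[[0,0,0.5,0,0,0],[0,0,1,0,0,0],[0,0,1,0,0,0]]'; python3 -m pendant '[[0,0,0.4,0,0,0],[0,0,0.8,0,0,0],[0,0,0.8,0,0,0]]'
```

```text
time_s: 8.3
tcp_pos: [0.5569, 0.0257, 0.0942]
eef_rot: [179.9, 0.0, -94.4]
contact_force: [-0.9, 0.1, -0.1]
gripper_width: 0.0219
gripper_force: 25.0
time_s: 8.68
tcp_pos: [0.5569, 0.0258, 0.0941]
eef_rot: [179.9, 0.0, -94.3]
contact_force: [-4.3, 0.8, 8.4]
gripper_width: 0.0216
gripper_force: 25.0
```

Contact came at the expected height, TCP 94.1 mm against 59.5+34.6, so the cap is home. I'll release it, lift and look.

```bash
python3 -m pendant '[[0,0,-0.3,0,0,0],[0,0,-0.3,0,0,0],[0,0,-0.3,0,0,0],[0,0,-0.3,0,0,0]]' 40; python3 -m pendant '[[0,0,-15,0,0,0],[0,0,-45,0,0,0],[0,0,-95,0,0,0],[0,0,-145,0,0,0],[0,0,-160,0,0,0],[0,0,-160,0,0,0]]' 80
python3 - <<'E'
from m import *
cv2.imwrite("pics/s3.png",r.capture("scene")[:,:,::-1])
s=cv2.imread("pics/s3.png");t=cv2.imread("pics/top0.png")
v=t.max(2); print(np.array2string(v[172:196,216:242]))
for th in(50,60,75):
    m=np.zeros(v.shape,bool); m[172:196,220:240]=v[172:196,220:240]<th
    c=big(m,(228,183)); print(th,cv2.boundingRect(c),robcirc(plcont("top",c,.181)))
    m=np.zeros(v.shape,bool); m[205:240,325:360]=s.max(2)[205:240,325:360]<th
    c=big(m,(343,222)); print(th,cv2.boundingRect(c),robcirc(plcont("scene",c,.181)))
cv2.imwrite("pics/m4.png",crop(s,250,190,130,110,5))
E
```

```text
time_s: 9.18
tcp_pos: [0.5569, 0.0257, 0.0934]
eef_rot: [179.8, 0.0, -94.4]
contact_force: [0.2, -0.2, -0.7]
gripper_width: 0.0399
gripper_force: 0.0
time_s: 9.93
tcp_pos: [0.5576, 0.0257, 0.2551]
eef_rot: [180.0, 0.1, -94.4]
contact_force: [-1.7, -0.0, -0.4]
gripper_width: 0.08
gripper_force: 0.0
[[ 96  97  96  95  95  96  97  96  97  97  98  97  96  96  97  99  96  96
   93  95  97  99  96  98  96  96]
 [ 95  97  97  95  96  96  98  99  99 100 100 100 100  99  98  98  96  97
   96  96  94  98  97  94  96  97]
 [ 96  96  94  95  97  97  98 101  59  55  34  34  32  77  76 102  98  96
   96  99  96  95  98  98  97  97]
 [ 99 100  97  99 100  99  58  28  19  21  23  22  20  15  22  34 101  99
  100 100  97  97  95  96  98  97]
 [ 62  60  59  81 102  63  22  19  21  22  22  27  26  21  25  22  19  55
  100  97  97  96  97 100  96  97]
 [ 22  24  19  42  60  20  24  20  22  20  18  20  16  25  26  26  24  16
   53  99  96  98  97  98  95  97]
 [ 21  23  26  15  27  20  21  20  16 117  73  28  26  12  26  21  26  26
   13 100  99  97  98  98  96  99]
 [ 67  28  24  30  23  20  27  21  19 
[... 1427 characters left out ...]
0   8   2  34  69  84 102
  106  97  30  23  48  36  14  32]
 [ 25  26   7 103 100 100  65 103 104 107  98  71  79  80  84 105 104 105
  100  29  20  83 102 104  98  99]
 [ 27  26  16 102  99  98  66  45 104 105 101 103 106 102 103 103 108  85
   30  27  63 100 101 102  75  93]
 [ 30  22  41 101 101  95 100  66  29  51  97 103 105 106  98  77  50  34
   26  53 103 103  99  83  97  94]]
50 (220, 174, 17, 19) (array([563.6, 135.3]), 27.7)
50 (333, 213, 20, 21) (array([563.7, 130.6]), 31.3)
60 (220, 174, 17, 19) (array([564. , 135.7]), 28.5)
60 (333, 213, 20, 21) (array([564.4, 133. ]), 31.0)
75 (220, 174, 18, 22) (array([564.4, 136.6]), 28.9)
75 (332, 213, 21, 23) (array([563.9, 127.5]), 34.5)
```

View pics/m4.png

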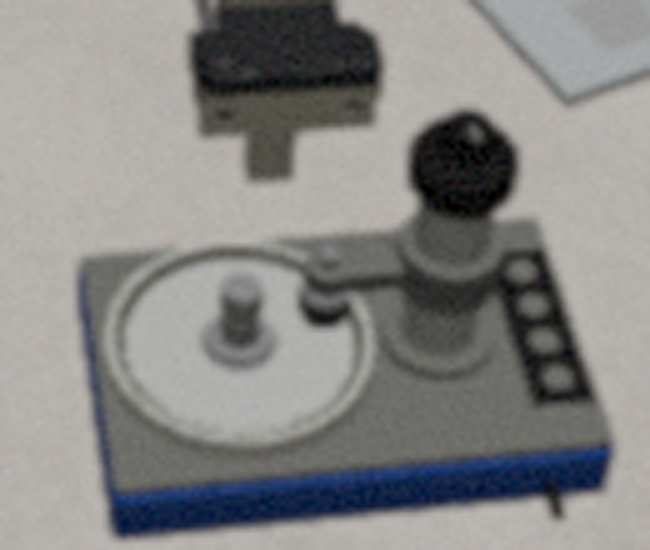

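The cap is upright and home on the disc, with its flange flat at crop (240,340), and clear of the pad. The ring axis comes out at (564,135.2), which is 109.7 mm from the seat against a nominal 110. Moving over the ring with a pre-turn.

```bash
python3 go.py 564 135.2 255 -34
```

```text
[-109.8    1.3   -1.4] [ 0.0017  0.0025 -1.0536]
```

```bash
python3 -m pendant '[[-20,0,-1,0,0,-0.1],[-50,1,-1,0,0,-0.28],[-80,1,-1,0,0,-0.46],[-100,1.3,-1,0,0,-0.64],[-109.8,1.3,-1,0,0,-0.82],[-109.8,1.3,-1,0,0,-0.98],[-109.8,1.3,-1,0.002,0.002,-1.0536],[-109.8,1.3,-1,0.002,0.002,-1.0536],[-109.8,1.3,-1,0.002,0.002,-1.0536],[-109.8,1.3,-1,0.002,0.002,-1.0536]]'; python3 go.py 564 135.2 181 -34
```

```text
time_s: 11.22
tcp_pos: [0.5642, 0.135, 0.2542]
eef_rot: [180.0, 0.0, -34.1]
contact_force: [0.1, -0.7, -0.1]
gripper_width: 0.0799
gripper_force: 0.0
[-0.3 -0.1 73.2] [ 0.0006  0.0004 -0.0009]
```

```bash
cat > feel.py <<'E'
from plant import r
import numpy as np,sys
L=[]
for _ in range(int(sys.argv[1]) if len(sys.argv)>1 else 6):
    r.capture("scene"); s=r.get_state(); L.append(np.r_[s["moment"],s["contact_force"],s["eef_rot"][2],s["tcp_pos"]*1e3])
L=np.array(L); print("M",L[:,:3].mean(0).round(3),"sd",L[:,2].std().round(3),"F",L[:,3:6].mean(0).round(1),"yaw",L[:,6].mean().round(2),"p",L[:,7:].mean(0).round(1))
E
python3 -m pendant '[[0,0,20,0,0,0],[0,0,45,0,0,0],[0,0,65,0,0,0],[0,0,73,0,0,0],[0,0,73,0,0,0],[0,0,73,0,0,0],[0,0,73,0,0,0]]'; python3 feel.py
python3 -m pendant '[[0,0,0,0,0,0],[0,0,0,0,0,0],[0,0,0,0,0,0],[0,0,0,0,0,0],[0,0,0,0,0,0]]' 50 40;python3 feel.py
```

```text
time_s: 12.1
tcp_pos: [0.5647, 0.1354, 0.1825]
eef_rot: [-179.9, -0.0, -34.0]
contact_force: [0.1, 0.1, 0.7]
gripper_width: 0.0799
gripper_force: 0.0
M [-0.047  0.156 -0.006] sd 0.033 F [-0.5 -0.1 -0. ] yaw -33.99 p [564.5 135.2 182. ]
time_s: 13.02
tcp_pos: [0.5644, 0.1352, 0.1816]
eef_rot: [-180.0, 0.0, -34.0]
contact_force: [0.4, 0.4, -0.3]
gripper_width: 0.0548
gripper_force: 40.0
M [ 0.175 -0.02  -0.015] sd 0.031 F [ 0.5  0.3 -0.4] yaw -33.99 p [564.4 135.2 181.6]
```

```bash
cat > f1.py <<'E'
from plant import r
s=r.get_state(); print("Mz %.3f yaw %.2f"%(s["moment"][2],s["eef_rot"][2]),end="  ")
E
python3 -m pendant '[[0,0,0,0,0,0.05],[0,0,0,0,0,0.1],[0,0,0,0,0,0.15],[0,0,0,0,0,0.2],[0,0,0,0,0,0.25],[0,0,0,0,0,0.3]]' >/dev/null; python3 f1.py; python3 feel.py 4
python3 -m pendant '[[0,0,0,0,0,0.04],[0,0,0,0,0,0.08],[0,0,0,0,0,0.12],[0,0,0,0,0,0.16],[0,0,0,0,0,0.2]]' >/dev/null; python3 f1.py; python3 feel.py 4
python3 -m pendant '[[0,0,0,0,0,0.02],[0,0,0,0,0,0.04],[0,0,0,0,0,0.06]]' ; python3 f1.py; python3 feel.py 4
python3 -m pendant '[[0,0,0,0,0,0.02],[0,0,0,0,0,0.04],[0,0,0,0,0,0.06]]' >/dev/null; python3 f1.py; python3 feel.py 4
```

```text
Mz 0.250 yaw -51.24  M [-0.226  0.428  0.127] sd 0.08 F [-1.3 -0.4  0.6] yaw -51.21 p [564.1 134.9 181.6]
Mz 0.297 yaw -62.64  M [-0.591  1.086  0.142] sd 0.087 F [-2.6 -1.8  1.6] yaw -62.62 p [563.9 134.8 181.6]
time_s: 15.48
tcp_pos: [0.5638, 0.1348, 0.1815]
eef_rot: [179.9, -0.0, -66.1]
contact_force: [-4.9, -3.3, 3.1]
gripper_width: 0.0549
gripper_force: 40.0
Mz 0.243 yaw -66.14  M [-0.992  1.812  0.229] sd 0.022 F [-4.6 -2.7  3.3] yaw -66.14 p [563.8 134.8 181.5]
Mz 0.245 yaw -69.58  M [-1.04   1.957  0.213] sd 0.034 F [-4.8 -2.9  3. ] yaw -69.58 p [563.7 134.7 181.5]
```

```bash
python3 -m pendant '[[0,0.4,0,0,0,0],[0,0.8,0,0,0,0]]' >/dev/null; python3 feel.py 3
for i in 1; do python3 -m pendant '[[0,0,0,0,0,0.02],[0,0,0,0,0,0.04],[0,0,0,0,0,0.06]]' >/dev/null; python3 f1.py; python3 feel.py 4; done
python3 -m pendant '[[0,0,0,0,0,0.02],[0,0,0,0,0,0.04],[0,0,0,0,0,0.06]]' >/dev/null; python3 f1.py; python3 feel.py 4
python3 -m pendant '[[0,0,0,0,0,0.02],[0,0,0,0,0,0.04],[0,0,0,0,0,0.06]]' >/dev/null; python3 f1.py; python3 feel.py 4
```

```text
M [-1.18   0.821  0.169] sd 0.022 F [-1.9 -3.1  0.6] yaw -69.52 p [563.7 134.7 181.5]
Mz 0.302 yaw -73.03  M [-1.585  0.584  0.199] sd 0.029 F [-0.8 -4.5 -0.5] yaw -73.0 p [563.6 134.7 181.5]
Mz 0.264 yaw -76.47  M [-1.791  0.62   0.232] sd 0.037 F [-1.1 -4.6 -0.5] yaw -76.47 p [563.5 134.7 181.5]
Mz 0.302 yaw -79.91  M [-1.78   0.747  0.197] sd 0.047 F [-1.8 -5.1 -0.2] yaw -79.91 p [563.4 134.7 181.5]
```

```bash
python3 -m pendant '[[0.3,0.1,0,0,0,0],[0.6,0.2,0,0,0,0]]' >/dev/null; python3 feel.py 3
python3 -m pendant '[[0,0,0,0,0,0.02],[0,0,0,0,0,0.04],[0,0,0,0,0,0.06]]' >/dev/null; python3 f1.py; python3 feel.py 4
python3 -m pendant '[[0,0,0,0,0,0.02],[0,0,0,0,0,0.04],[0,0,0,0,0,0.06]]' >/dev/null; python3 f1.py; python3 feel.py 4
python3 -m pendant '[[0,0,0,0,0,0.02],[0,0,0,0,0,0.04],[0,0,0,0,0,0.06]]' >/dev/null; python3 f1.py; python3 feel.py 4
python3 -m pendant '[[0,0,0,0,0,0.02],[0,0,0,0,0,0.04],[0,0,0,0,0,0.06]]' >/dev/null; python3 f1.py; python3 feel.py 4
python3 - <<'E'
from m import *
s=r.capture("scene")[:,:,::-1]; cv2.imwrite("pics/m5.png",crop(s,270,190,110,90,6)); print(r.get_state()["time_s"])
E
```

```text
M [-0.495  1.077  0.196] sd 0.031 F [-2.2 -1.5 -0.6] yaw -79.84 p [563.4 134.6 181.5]
Mz 0.274 yaw -83.34  M [0.607 1.719 0.207] sd 0.031 F [-4.4  2.2 -0.8] yaw -83.31 p [563.4 134.5 181.6]
Mz 0.289 yaw -86.74  M [0.889 1.998 0.214] sd 0.017 F [-5.3  2.1 -0.5] yaw -86.74 p [563.3 134.5 181.5]
Mz 0.296 yaw -90.18  M [0.917 2.126 0.196] sd 0.048 F [-5.8  2.2 -0.2] yaw -90.18 p [563.2 134.5 181.5]
Mz 0.304 yaw -93.62  M [0.951 2.267 0.216] sd 0.048 F [-6.   2.3 -0.4] yaw -93.62 p [563.1 134.5 181.6]
21.125
```

View pics/m5.png

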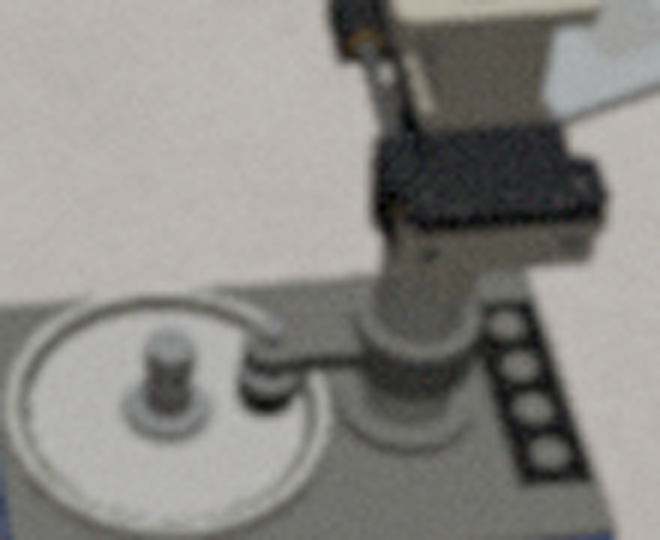

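The pad, at crop (268,390), has come down and still seems just clear of the disc. Torque is flat, so I'll continue.

```bash
python3 -m pendant '[[-0.2,0.5,0,0,0,0],[-0.3,1.0,0,0,0,0]]' >/dev/null; python3 feel.py 3
python3 -m pendant '[[0,0,0,0,0,0.02],[0,0,0,0,0,0.04],[0,0,0,0,0,0.06]]' >/dev/null; python3 f1.py; python3 feel.py 4
python3 -m pendant '[[0,0,0,0,0,0.02],[0,0,0,0,0,0.04],[0,0,0,0,0,0.06]]' >/dev/null; python3 f1.py; python3 feel.py 4
python3 -m pendant '[[0,0,0,0,0,0.02],[0,0,0,0,0,0.04],[0,0,0,0,0,0.06]]' >/dev/null; python3 f1.py; python3 feel.py 4
python3 -m pendant '[[0,0,0,0,0,0.02],[0,0,0,0,0,0.04],[0,0,0,0,0,0.06]]' >/dev/null; python3 f1.py; python3 feel.py 4
```

```text
M [0.011 0.071 0.195] sd 0.045 F [ 0.3  0.3 -4. ] yaw -93.58 p [563.  134.6 181.6]
Mz 0.286 yaw -97.10  M [-0.29  -1.131  0.182] sd 0.046 F [ 3.6 -0.6 -5.8] yaw -97.06 p [562.9 134.6 181.7]
Mz 0.314 yaw -100.53  M [-0.425 -1.739  0.205] sd 0.04 F [ 5.2 -1.2 -6.4] yaw -100.53 p [562.7 134.6 181.7]
Mz 0.281 yaw -103.97  M [-0.347 -1.721  0.201] sd 0.02 F [ 5.2 -1.2 -6.2] yaw -103.96 p [562.7 134.7 181.7]
Mz 0.314 yaw -107.40  M [-0.151 -1.567  0.201] sd 0.044 F [ 4.8 -0.5 -5.2] yaw -107.37 p [562.6 134.7 181.7]
```

```bash
python3 -m pendant '[[0,-0.2,0,0,0,0.02],[0,-0.3,0,0,0,0.04],[0,-0.3,0,0,0,0.06]]' >/dev/null; python3 f1.py; python3 feel.py 4
python3 -m pendant '[[0,0,0,0,0,0.02],[0,0,0,0,0,0.04],[0,0,0,0,0,0.06]]' >/dev/null; python3 f1.py; python3 feel.py 4
python3 -m pendant '[[0,0,0,0,0,0.02],[0,0,0,0,0,0.04],[0,0,0,0,0,0.06]]' >/dev/null; python3 f1.py; python3 feel.py 4
python3 -m pendant '[[0,0,0,0,0,0.02],[0,0,0,0,0,0.04],[0,0,0,0,0,0.06]]'; python3 f1.py; python3 feel.py 4
```

```text
Mz 0.382 yaw -110.84  M [ 0.679 -0.101  0.256] sd 0.041 F [-0.   2.  -1.7] yaw -110.81 p [562.6 134.7 181.7]
Mz 0.419 yaw -114.28  M [1.503 1.225 0.301] sd 0.045 F [-2.9  4.1  0.8] yaw -114.25 p [562.5 134.7 181.7]
Mz 0.448 yaw -117.66  M [1.656 1.436 0.349] sd 0.07 F [-3.2  4.8  0.8] yaw -117.66 p [562.5 134.7 181.7]
time_s: 25.92
tcp_pos: [0.5624, 0.1347, 0.1817]
eef_rot: [180.0, -0.0, -121.1]
contact_force: [-4.3, 4.5, 1.0]
gripper_width: 0.0551
gripper_force: 40.0
Mz 0.495 yaw -121.09  M [1.746 1.624 0.373] sd 0.033 F [-3.9  4.8  1.8] yaw -121.09 p [562.4 134.7 181.7]
```

Torque rises steadily from yaw ≈ -104.5°. The excess moving torque is now about 0.20 N m, roughly 0.29 rad past touch, which means about 12–13 N. I'll release, lift clear and check.

```bash
python3 -m pendant '[[0,0,0,0,0,0],[0,0,0,0,0,0],[0,0,0,0,0,0],[0,0,0,0,0,0]]' 80; python3 -m pendant '[[0,0,-15,0,0,0],[0,0,-45,0,0,0],[0,0,-75,0,0,0],[0,0,-85,0,0,0],[0,0,-85,0,0,0]]'; python3 go.py 420 -150 266 -121
```

```text
time_s: 26.62
tcp_pos: [0.5629, 0.1343, 0.1816]
eef_rot: [-180.0, -0.0, -121.1]
contact_force: [0.6, 0.8, 0.6]
gripper_width: 0.0793
gripper_force: 0.0
time_s: 27.25
tcp_pos: [0.563, 0.1347, 0.2675]
eef_rot: [-180.0, 0.1, -121.1]
contact_force: [-0.0, -0.3, -1.1]
gripper_width: 0.0799
gripper_force: 0.0
[317.6 -24.5   1. ] [-0.0006  0.0016 -0.0014]
```

```bash
python3 -m pendant '[[40,-3,0,0,0,0],[90,-7,0,0,0,0],[140,-11,0,0,0,0],[190,-15,0,0,0,0],[240,-19,0,0,0,0],[290,-22,0,0,0,0],[317,-24,0,0,0,0],[317,-24,0,0,0,0],[317,-24,0,0,0,0]]'
python3 - <<'E'
from m import *
t=r.capture("top")[:,:,::-1];s=r.capture("scene")[:,:,::-1]
print(t.max(2)[174:192,218:240])
cv2.imwrite("pics/m6.png",np.hstack([crop(t,200,160,100,100,4),crop(s,260,200,100,100,4)]))
E
```

```text
time_s: 28.38
tcp_pos: [0.4195, -0.1493, 0.266]
eef_rot: [179.9, -0.0, -121.1]
contact_force: [-0.0, -1.0, 0.1]
gripper_width: 0.0797
gripper_force: 0.0
[[ 91  90  89  90  94  95  56  52  37  29  54  53  72  91  93  91  92  91
   92  89  91  90]
 [ 93  91  91  96  50  20  18  19  20  21  20  19  19  33  76  94  92  92
   90  90  90  92]
 [ 56  73  96  57  19  19  23  23  24  22  21  22  22  18  15  74  92  91
   92  91  90  89]
 [ 19  36  76  24  16  18  22  19  19  19  16  20  24  24  25  17  63  94
   92  93  91  90]
 [ 20  13 106 111  31  15  17 108  66  23  19  19  26  22  23  22   9  94
   93  90  91  92]
 [ 24  19  19  59 110  32  21  61 107  29  23  29  18  26  26  21  21  46
   94  91  92  91]
 [ 19  19  21  22   7  21  20  17  64  25  19  24  13  23  26  27  26  12
   93  93  91  91]
 [ 22  26  24  24  17  24  22  23  21  25  24  25  18  20  25  24  25  18
   77  92  93  93]
 [ 19  16  26  20  14  27  22  25  27  27  31  29   8  20  22  25  26  25
   44  93  92  91]
 [ 24  21  25  26  20  23  27  25  28  30  27  24   7  22  27  24  25  21
   43  94  93  92]
 [ 25  18  24  26  20  15  23  30  30  29  26   9  11  31  26  25  21  16
   25  94  93  92]
 [ 20  23  24  21  21  20   0  19  17  15  12   9  24  29  26  22  25  23
   47  88  95  96]
 [ 18  26  22  22  22  26  21  15  16  14  18  26  22  28  28  28  26   5
   32  54  59  42]
 [ 20  15  27  26  23  26  26  24  28  25  23  25  24  26  27  35  35  32
   33  34  32  33]
 [ 22  44  24  20  22  29  24  29  32  34  35  37  35  35  37  40  40  39
   38  43  41  39]
 [ 24  49  38  28  37  35  37  34  39  38  38  41  43  40  42  41  42  41
   43  46  46  46]
 [ 23  65  41  41  41  41  43  41  41  43  44  45  45  47  45  46  46  44
   47  44  44  48]
 [ 23  48  40  42  45  43  49  49  45  49  45  48  48  45  47  50  51  49
   49  53  50  52]]
```

View pics/m6.png

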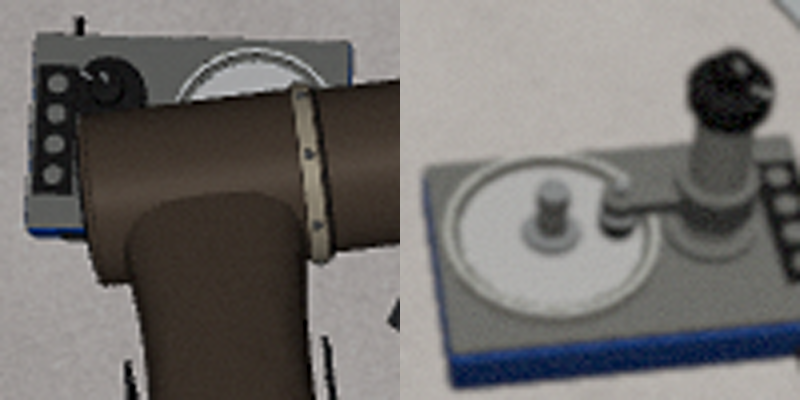

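Run:
```python
from m import *
c=np.array([.5635,.135]); print(proj("top",(*c,.191)))
for n,p in(("old",[(223,186,117),(222,187,115),(223,187,120),(221,188,68),(222,188,117)]),("new",[(220,178,106),(221,178,111),(221,179,59),(222,179,110)])):
    P=np.array(p,float); uv=(P[:,:2]*P[:,2:]).sum(0)/P[:,2].sum(); d=plane("top",uv,.191)[:2]-c; print(n,uv,np.hypot(*d)*1e3,np.degrees(np.arctan2(d[1],d[0])))
```

```text
[226.93206081 182.57719445]
old [222.31471136 187.12662942] 20.088458122991018 134.37376308024125
new [221.01036269 178.43782383] 22.751923699474133 53.120977151553596
```

The ring mark turned about 81° against 87° for the hand, which is within pixel error, and the fine mark sits on the same pixels as before. Handing in.

```bash
python3 -c "
from plant import r
print(r.close_job())"
```

```text
the job is handed in; nothing more can be done
None
```

The job is handed in: the clamp cap sits fully home on the disc, the coarse ring was turned by feel until the pad bears with an estimated 12–13 N, and the fine knob's mark has not moved.

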